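# Gauge the bore of a finned engine cylinder

### The job

Take the telescoping gauge by its handle out of the grey pipe stand and lower it into the bore of the square finned cylinder. Keep pushing it down there until its slotted plate, stopped by the cylinder's rim, has ridden fully up the gauge: on the way the plungers spring out against the bore and are then locked. Draw the gauge straight out and hang it upright in the pipe stand again, still locked.

Things in the scene. Friction and masses are not known exactly. Their poses are not given: they have to be found in the camera images.
- gauge: Steel gauge, 150 mm tall, 0.22 kg, hanging upright in the stand by its plate. Origin: tip of its nose, z up the stem; plungers along +-y. Head 36 mm across, plungers in. Round handle, diameter 24, z = 100 to 150 mm: grip from above, any yaw, TCP near z = 127. A slotted plate, 80 x 88 x 6 mm, rides on the stem: underside at z = 30 as it starts, 55 fully up; its housing ends 40 mm higher.
- collar (a joint): Travel of the slotted plate up the gauge's stem, m: 0 at the start (plungers held in); plungers let go at 0.008; locked from 0.020; end stop 0.025. Stays where it is left (5 N friction); pushing it right up takes about 8 to 15 N.
- plunger_a (a joint): Travel of the plunger on the gauge's +y side, m: 0 held in (tip 18 mm from the gauge's axis), 0.010 at the bore's size (28 mm), 0.018 fully out. A 2 to 4 N spring drives it out; once locked it stands at about 0.0105.
- plunger_b (a joint): The same for the plunger on the gauge's -y side.
- cylinder: Aluminium engine cylinder fixed to the bench: a square block of flat cooling fins, 104 x 104 x 70 mm, with one upright round bore, diameter 56 mm, through its middle. Origin: centre of its underside, on the bench; the bore's flat rim is at z = 70 mm. Not the plain round sleeve standing nearby.
- stand: Grey pipe stand fixed to the bench: upright pipe, 86 mm outside, 72 mm inside, 75 mm high, open at the top, 6 mm floor, on a 100 mm square foot. Origin: centre of its underside, on the bench. The gauge hangs by its plate on the rim: its origin is 45 mm above the bench at the start, 20 mm with the plate fully up.

How it is judged:
By the outcome, as a careful person would: the job done as asked, in the order asked, and still so for the second after the job is handed in, with the robot touching nothing.
It also fails if it takes over 54 s, if anything falls off the work surface, if the arm or the gripper's body presses on something with over 40 N, if the wrist force passes 120 N, or if a joint passes its speed limit or range.

### The arm

A 6-joint arm with a two-finger parallel gripper is mounted at the origin on the work surface. World frame = base frame: x ahead of the robot, y to its left, z up, the work surface at z = 0. Lengths are in m, angles in rad, forces in N, time in s.
With the tool pointing down it reaches from about 0.3 to 1 m from the base axis. Payload 5.1 kg.
Tool frame: the origin (TCP) lies between the finger pads, 19 mm behind the fingertips; this is the grasp point; z points along the fingers, y is the line along which they close (so a half turn about z gives the same grasp; the last joint's range is limited). The gripper opens to 95 mm and grips with 3 to 60 N. Pads are 20 mm wide; open, the fingers measure 119 mm over their backs; the gripper's body (75 mm by 180 mm) begins 59 mm behind the grasp point.
Start: joints at [-1.399, 0.124, 1.65, -0, 1.367, -0.083], TCP at [0.164, -0.629, 0.233] pointing down, gripper open.
Joint ranges: [-2.61, 2.61], [-1.02, 2.33], [0.03, 2.71], [-1.35, 4.49], [0.32, 2.68], [-2.91, 2.91]. Speed limits (rad/s): [2.57, 2.57, 3.14, 3.14, 3.14, 3.14].

### API

Orientations are given as a unit quaternion [w, x, y, z].
In Python, from station import bot, imaging, probe_bus gives the robot as it stands (bot), with the cameras (imaging) and the readings (probe_bus).
- The arm moves only by the tool tcp_steps, called by a JSON object that holds its "op" and its "data", one argument or row to a line. Schema: {"type":"object","properties":{"motion":{"type":"array","items":{"type":"object","properties":{"x":{"type":"number"},"y":{"type":"number"},"z":{"type":"number"},"drx":{"type":"number"},"dry":{"type":"number"},"drz":{"type":"number"}},"additionalProperties":false},"minItems":1,"maxItems":8},"aperture":{"type":"number"},"grip_n":{"type":"number"},"only":{"type":"string"},"quiet":{"type":"boolean"},"lines":{"type":"string"}},"required":["motion"],"additionalProperties":false}. motion is a list of rows, 1 to 8 of them, each an object with the fields x, y, z (the shift in shares of 0.8 m (1.0 is 0.8 m)), drx, dry, drz (a rotation vector in parts of the range, where 1.0 means 2 rad); a field left out counts as zero; each row is the pose to reach, as a shift and turn from the pose commanded when the call began, along the tool's axes at that moment; what a row does not reach only later rows make up. A row lasts 1/10 s, in which the tool goes at most 0.05 m and 0.15 rad, less where a joint would pass 70% of its speed; a pose out of reach is approached as far as the arm can. aperture is the finger opening in m, set as the call begins (left out keeps the last). The fingers move at their own pace and stop on an object; grip_n is the grip in N (left out, the last holds). Time passes only in rows, so rows that do not move let the fingers close. The tool returns the time, the measured TCP pose, the force, the opening and the grip force at its end. only (a regular expression) keeps the lines of the reply that match it, lines (a string "A,B") keeps lines A to B, and quiet returns only ok. Shift and turn numbers lie between -1 and 1, and a call with a number outside is refused. Input that does not fit is refused with a message, and nothing moves.
- probe_bus.state(): the state, without advancing time (a new reading comes with each control period).
- imaging.get_image(name): name is "side" or "top" or "wrist"; returns a dict with "image" (400x640x3 uint8, red, green, blue), "vertical_fov" (degrees; the focal length in pixels is half the picture's height over the tangent of half this angle, whatever the lens; pixels are square), "cx", "cy" (the principal point, pixels), "xyz" and "orientation" of the camera in the world. Camera axes: x right, y down, z forward; pixel columns grow to the right and rows downward; lengths in m; the calibration is good to about 2 mm. A picture is of the moment at which its call begins. There is no depth.
- bot.close_job(): hands the job in; it is judged then, once.
The state is a dict: "time": time; "joints": joint angles; "qd": joint speeds; "tau": joint torques, N m; "ee_pos": TCP position; "ee_rot": TCP orientation; "contact_force": force on the tool from outside, world axes, zero at the start; "ft_torque": the same for the moment, N m; "width": finger opening in m; "gripper_force": force on a finger pad.
Only numpy, scipy, OpenCV 4.12 (cv2) and the standard library are available. Lean on these libraries where they do the work, as an engineer would, in place of code of your own. Each camera call takes 0.05 s, during which the arm holds its last target. There are 200 camera calls.

## Working session

There is one attempt and no reset: what is moved stays moved. The work goes in short steps, Python scripts to look and compute and a tool call to move; the robot and the scene stay as the last step left them, time stands still between calls to the robot, and variables do not carry over. Pictures are saved under pics/ and viewed, at most 10 in all, crops included, and the job is handed in when it is done.

```bash
ls; mkdir -p pics
```

Run:
```python
from station import bot, imaging, probe_bus
import cv2
print(probe_bus.state())
for n in ("side","top"):
    d=imaging.get_image(n); cv2.imwrite(f"pics/{n}0.png",d["image"][:,:,::-1])
    print(n,{k:v for k,v in d.items() if k!="image"})
```

```text
pics
station.py
{'time': 0.0, 'joints': array([-1.39857799e+00,  1.24459752e-01,  1.65165847e+00,  1.32859758e-05,
        1.36746208e+00, -8.25882573e-02]), 'qd': array([-0.00033046, -0.00020148, -0.00076375, -0.00080861,  0.00024767,
       -0.00139021]), 'tau': array([-1.19021017e-03, -4.17602599e+01, -3.59930778e+01,  7.74194417e-02,
        4.91794688e-02, -1.70890908e-04]), 'ee_pos': array([ 0.16371921, -0.62843459,  0.23222553]), 'ee_rot': array([-9.93116780e-04,  9.91894853e-01,  1.27057515e-01, -3.80250504e-05]), 'contact_force': array([-0.5295937 , -0.47705286,  0.55726233]), 'ft_torque': array([-0.01738161,  0.01502984, -0.0727098 ]), 'gripper_force': 0.0, 'width': 0.09486616710317547}
side {'vertical_fov': 53.64007388691092, 'cx': 318.3395564330925, 'cy': 193.00423196669263, 'xyz': array([ 0.11203832, -0.38440735,  0.56484724]), 'orientation': array([-0.37201144,  0.82741674, -0.37905428,  0.18250171])}
top {'vertical_fov': 44.24001835905768, 'cx': 321.96982572541964, 'cy': 200.88423361638945, 'xyz': array([ 0.45172779, -0.01129687,  1.07740549]), 'orientation': array([-0.04316114,  0.70782755, -0.70408788,  0.03711507])}
```

View pics/side0.png

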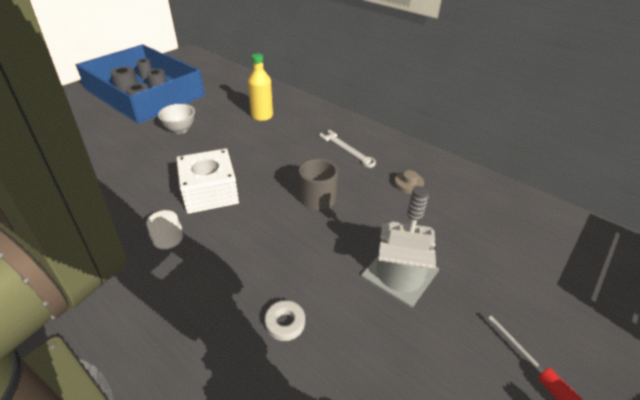

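View pics/top0.png

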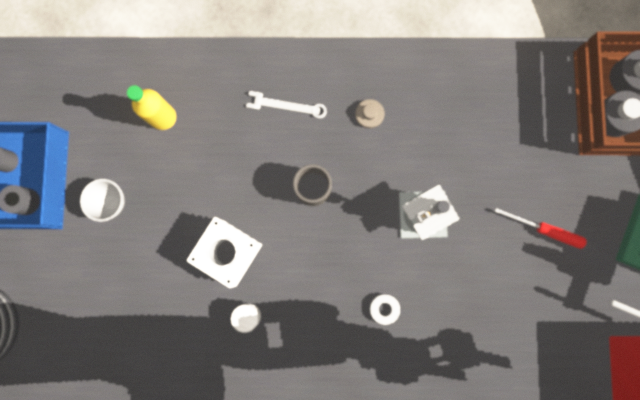

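The side view shows the gauge, handle at (417,203), hanging in the stand. The finned cylinder is at (207,180). In the top view the handle's top is near (441,208), the plate near (432,212) and the cylinder's top face near (225,252). Next I'll measure these and look at a zoom.

Create h.py:
```python
import numpy as np, cv2
from scipy.spatial.transform import Rotation as R
def rot(q): return R.from_quat(np.r_[q[1:],q[0]])
def ray(d,u,v):
    f=d["image"].shape[0]/2/np.tan(np.radians(d["vertical_fov"])/2)
    return d["xyz"], rot(d["orientation"]).apply([(u-d["cx"])/f,(v-d["cy"])/f,1.])
def cast(d,u,v,z):
    o,r=ray(d,u,v); return o+r*(z-o[2])/r[2]
def proj(d,p):
    f=d["image"].shape[0]/2/np.tan(np.radians(d["vertical_fov"])/2)
    c=rot(d["orientation"]).inv().apply(np.asarray(p)-d["xyz"]); return d["cx"]+f*c[0]/c[2],d["cy"]+f*c[1]/c[2]
def tri(d1,p1,d2,p2):
    (a,r),(b,s)=ray(d1,*p1),ray(d2,*p2)
    k=np.linalg.lstsq(np.c_[r,-s],b-a,rcond=None)[0]
    return (a+k[0]*r+b+k[1]*s)/2, np.linalg.norm(a+k[0]*r-b-k[1]*s)
```

Run:
```python
from h import *; from station import bot, imaging, probe_bus
t=imaging.get_image("top"); s=imaging.get_image("side")
im=t["image"]; 
def blobs(m,x0,y0,x1,y1,mn=30):
    mm=np.zeros_like(m); mm[y0:y1,x0:x1]=m[y0:y1,x0:x1]
    return [c for c in cv2.findContours(mm,cv2.RETR_CCOMP,cv2.CHAIN_APPROX_NONE)[0] if cv2.contourArea(c)>mn]
g=cv2.cvtColor(im,cv2.COLOR_RGB2GRAY)
m=(g>190).astype(np.uint8)
for nm,box,z in (("cyl",(180,210,270,295),.07),("plate",(395,180,465,245),.081)):
    for c in blobs(m,*box):
        r=cv2.minAreaRect(c); p=[cast(t,*q,z)[:2] for q in cv2.boxPoints(r)]
        print(nm,r,cv2.contourArea(c),cast(t,*r[0],z).round(4),np.linalg.norm(p[0]-p[1]).round(4),np.linalg.norm(p[1]-p[2]).round(4), np.degrees(np.arctan2(*(p[1]-p[0])[::-1])).round(1))
for c in blobs((g<90).astype(np.uint8),210,235,240,270): # bore
    e=cv2.fitEllipse(c); print("bore",e,cast(t,*e[0],.07).round(4))
a=cv2.resize(im[170:260,385:475],(400,400),interpolation=cv2.INTER_CUBIC)
b=cv2.resize(s["image"][175:305,355:445],(400,578),interpolation=cv2.INTER_CUBIC)
o=np.zeros((578,800,3),np.uint8); o[:400,:400]=a; o[:,400:]=b
cv2.imwrite("pics/z1.png",o[:,:,::-1])
```

```text
cyl ((223.971923828125, 252.5449676513672), (56.92189025878906, 55.437896728515625), 32.0053825378418) 3009.0 [0.4596 0.1969 0.07  ] 0.112 0.1179 -30.6
cyl ((224.5, 252.0), (23.0, 26.0), 0.0) 474.5 [0.4607 0.1959 0.07  ] 0.0528 0.0471 1.8
plate ((429.1274719238281, 224.40359497070312), (30.254003524780273, 60.05354690551758), 76.86598205566406) 945.5 [ 0.5185 -0.2196  0.081 ] 0.1224 0.061 -76.6
plate ((423.25006103515625, 216.25003051757812), (6.363961219787598, 7.071067810058594), 45.0) 38.5 [ 0.535 -0.208  0.081] 0.0145 0.0128 -45.2
plate ((433.9793395996094, 192.26763916015625), (29.298065185546875, 15.415998458862305), 4.398705005645752) 252.5 [ 0.5842 -0.2307  0.081 ] 0.0318 0.0596 -5.3
bore ((224.91029357910156, 252.15380859375), (16.04496955871582, 21.263853073120117), 7.581686019897461) [0.4604 0.195  0.07  ]
```

View pics/z1.png

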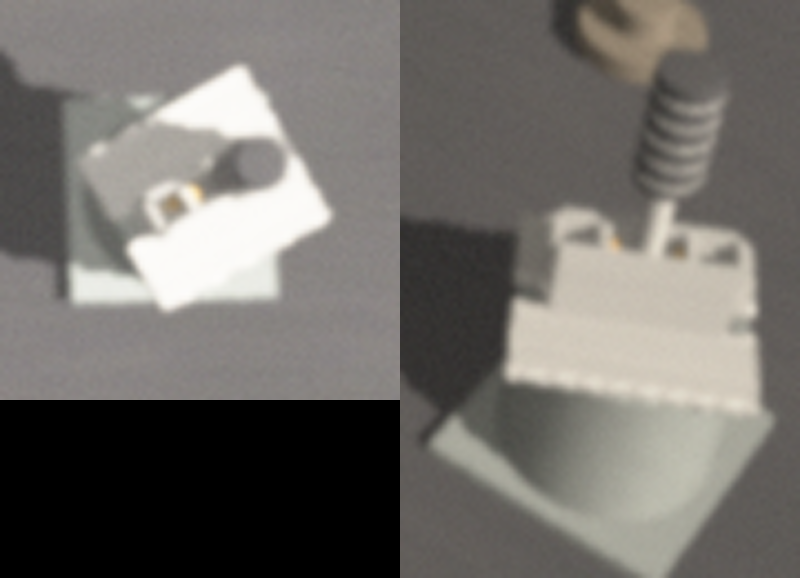

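The zoom shows the plate's corners at crop (240,65), (330,215), (165,310) and (80,160). The handle's top disc is at (262,163) in the top view and (693,72) in the side crop. The foot's corners are near (70,302), (278,298) and (65,100).

Run:
```python
from h import *; from station import bot, imaging, probe_bus
t=imaging.get_image("top"); s=imaging.get_image("side")
T=lambda x,y:(385+x*.225,170+y*.225); S=lambda x,y:(355+(x-400)*.225,175+y*.225)
pc=[cast(t,*T(*p),.081)[:2] for p in((240,65),(330,215),(165,310),(80,160))]
print("plate",np.mean(pc,0).round(4),[np.linalg.norm(pc[i]-pc[i-1]).round(4) for i in range(4)],
 "88-edge dir",np.degrees(np.arctan2(*(pc[1]-pc[2])[::-1])).round(1))
fc=[cast(t,*T(*p),.004)[:2] for p in((278,298),(65,100),(70,302))]
print("foot",((fc[0]+fc[1])/2).round(4),np.linalg.norm(fc[0]-fc[2]).round(4),np.linalg.norm(fc[1]-fc[2]).round(4))
print("handle@.195",cast(t,*T(262,163),.195).round(4),cast(s,*S(693,72),.195).round(4),tri(t,T(262,163),s,S(693,72)))
print("side handle bottom @.145",cast(s,*S(668,175),.145))
print("cyl side",cast(s,205,167,.07))
```

```text
plate [ 0.5435 -0.2235] [np.float64(0.0862), np.float64(0.0794), np.float64(0.0875), np.float64(0.0779)] 88-edge dir -60.1
foot [ 0.545  -0.2237] 0.1016 0.0997
handle@.195 [ 0.5429 -0.2229  0.195 ] [ 0.5423 -0.2238  0.195 ] (array([ 0.54313633, -0.22331011,  0.19414436]), np.float64(0.00036163526848400013))
side handle bottom @.145 [ 0.54606878 -0.2227059   0.145     ]
cyl side [0.46030281 0.20070132 0.07      ]
```

Add to h.py:
```python
def go(*p):
    from station import bot, imaging, probe_bus
    s=probe_bus.state(); print(s["time"].__round__(2) if hasattr(s["time"],'__round__') else s["time"], rot(s["ee_rot"]).inv().apply(np.array(p)-s["ee_pos"]).round(4), s["ee_pos"].round(4))
```

```bash
python3 -c "
from h import *
go(.543,-.2235,.262)"
```

```text
0.3 [ 0.4692 -0.2966 -0.0288] [ 0.1638 -0.6288  0.233 ]
```

The manual's scale: shifts go in shares of 0.8 m and turns go in shares of 2 rad. Converting my numbers, 0.32 m / 0.8 = 0.4, -0.05 m / 0.8 = -0.0625.

{"op": "tcp_steps", "data": {
  "motion": [
    {"x":0.05,"y":-0.0313,"z":-0.0188},
    {"x":0.1,"y":-0.0625,"z":-0.0363},
    {"x":0.15,"y":-0.095,"z":-0.0363},
    {"x":0.2,"y":-0.1263,"z":-0.0363},
    {"x":0.25,"y":-0.1575,"z":-0.0363},
    {"x":0.3,"y":-0.19,"z":-0.0363},
    {"x":0.35,"y":-0.2213,"z":-0.0363},
    {"x":0.4,"y":-0.2525,"z":-0.0363}
  ],
  "aperture": 0.08
}}

```text
time: 1.1
ee_pos: [0.4236, -0.3513, 0.2627]
ee_rot: [0.0, 0.992, 0.127, 0.0]
contact_force: [0.6, 0.1, 0.7]
width: 0.0796
gripper_force: 0.0
```

{"op": "tcp_steps", "data": {
  "motion": [
    {"x":0.05,"y":-0.0313},
    {"x":0.1,"y":-0.0625},
    {"x":0.15,"y":-0.095},
    {"x":0.1863,"y":-0.118},
    {"x":0.1863,"y":-0.118},
    {"x":0.1863,"y":-0.118},
    {"x":0.1863,"y":-0.118}
  ]
}}

```text
time: 1.8
ee_pos: [0.5424, -0.2247, 0.2623]
ee_rot: [0.0, 0.992, 0.127, -0.0]
contact_force: [-0.6, 0.2, -0.1]
width: 0.0799
gripper_force: 0.0
```

Run:
```python
from h import *
go(.543,-.2235,.172)
from station import bot, imaging, probe_bus
w=imaging.get_image("wrist"); cv2.imwrite("pics/w1.png",w["image"][:,:,::-1]); print({k:v for k,v in w.items() if k!="image"}, proj(w,(.543,-.2235,.195)), proj(w,(.543,-.2235,.145)))
```

```text
1.8 [ 0.001  -0.001   0.0903] [ 0.5424 -0.2247  0.2623]
{'vertical_fov': 61.12132884992521, 'cx': 317.9313295778209, 'cy': 198.31643091249848, 'xyz': array([ 0.61905991, -0.20525943,  0.41454728]), 'orientation': array([ 0.1121793 ,  0.78333039, -0.6052807 , -0.08628193])} (np.float64(315.4807311666735), np.float64(218.0463774050797)) (np.float64(315.8620806531429), np.float64(197.76467368406767))
```

View pics/w1.png

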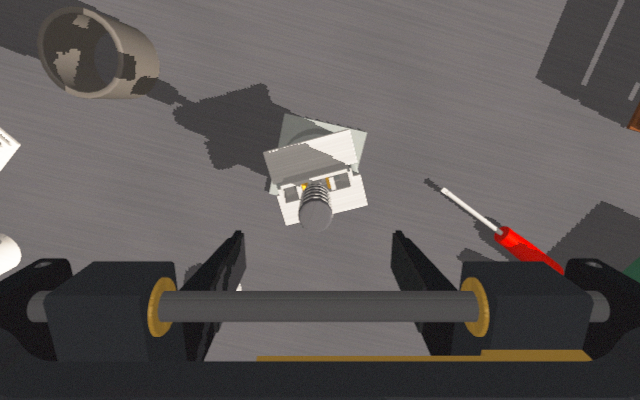

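The wrist view shows the handle's top at about (316,214), against a predicted (315.5,218), so the measurement holds. Descending to grip.

To row units: 0.09 m / 0.8 = 0.1125, 0.08 m / 0.8 = 0.1.

{"op": "tcp_steps", "data": {
  "motion": [
    {"x":0.0013,"y":-0.0013,"z":0.0375},
    {"x":0.0013,"y":-0.0013,"z":0.075},
    {"x":0.0013,"y":-0.0013,"z":0.1},
    {"x":0.0013,"y":-0.0013,"z":0.1125},
    {"x":0.0013,"y":-0.0013,"z":0.1125}
  ]
}}

```text
time: 2.35
ee_pos: [0.5423, -0.2232, 0.1708]
ee_rot: [-0.001, 0.992, 0.126, -0.001]
contact_force: [0.4, -0.4, 0.1]
width: 0.0798
gripper_force: 0.0
```

{"op": "tcp_steps", "data": {
  "motion": [
    {},
    {},
    {},
    {},
    {},
    {},
    {},
    {}
  ],
  "aperture": 0.015,
  "grip_n": 45
}}

```text
time: 3.15
ee_pos: [0.5436, -0.2226, 0.1724]
ee_rot: [-0.0, 0.992, 0.127, -0.0]
contact_force: [0.7, 0.0, -0.1]
width: 0.0235
gripper_force: 45.0
```

```bash
python3 -c "
from h import *
go(.543,-.2235,.172)"
```

```text
3.15 [-0.0008  0.0007  0.0004] [ 0.5436 -0.2226  0.1724]
```

To row units: -0.1 m / 0.8 = -0.125, -0.07 m / 0.8 = -0.0875.

{"op": "tcp_steps", "data": {
  "motion": [
    {"z":-0.0188},
    {"z":-0.05},
    {"z":-0.0875},
    {"z":-0.125},
    {"z":-0.125},
    {"z":-0.125}
  ]
}}

```text
time: 3.75
ee_pos: [0.5437, -0.2228, 0.2727]
ee_rot: [0.0, 0.992, 0.127, 0.0]
contact_force: [0.2, 0.9, -3.6]
width: 0.0236
gripper_force: 45.0
```

Run:
```python
from h import *
go(.46,.197,.272)
from station import bot, imaging, probe_bus
s=imaging.get_image("side")
cv2.imwrite("pics/s2.png",cv2.resize(s["image"][60:300,130:450],(800,600))[:,:,::-1])
```

```text
3.75 [ 0.0248 -0.4273  0.0005] [ 0.5437 -0.2228  0.2727]
```

View pics/s2.png

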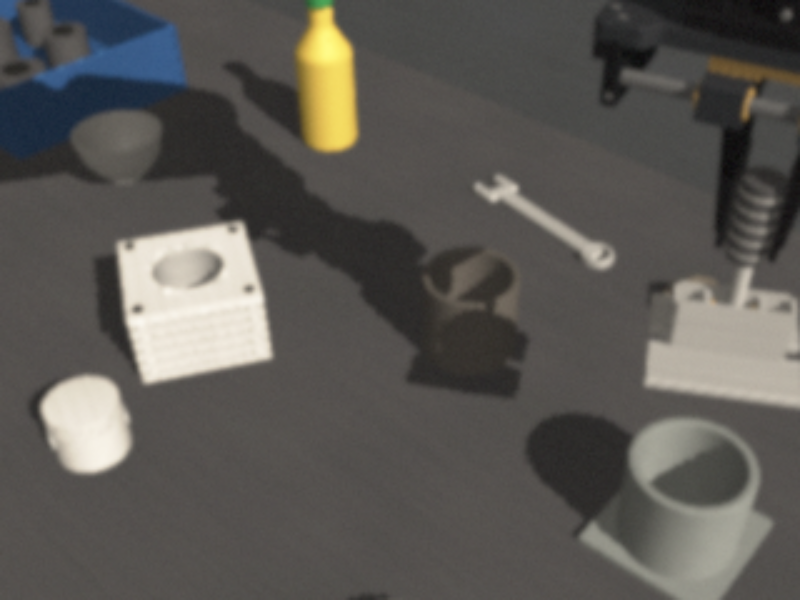

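The side view shows the gauge lifted clear, with the plate still low. The pipe rim is at crop (693,465) and the bore rim at (187,268). I'll move most of the way over and cross-check the stand and the bore.

To row units: -0.32 m / 0.8 = -0.4, -0.28 m / 0.8 = -0.35.

{"op": "tcp_steps", "data": {
  "motion": [
    {"x":0.0025,"y":-0.0375},
    {"x":0.0063,"y":-0.1},
    {"x":0.01,"y":-0.1625},
    {"x":0.0125,"y":-0.225},
    {"x":0.0163,"y":-0.2875},
    {"x":0.02,"y":-0.35},
    {"x":0.0225,"y":-0.4},
    {"x":0.0225,"y":-0.4}
  ]
}}

```text
time: 4.6
ee_pos: [0.4781, 0.0953, 0.2696]
ee_rot: [-0.001, 0.991, 0.13, -0.002]
contact_force: [0.5, 0.4, -1.5]
width: 0.0234
gripper_force: 45.0
```

Run:
```python
from h import *
from station import bot, imaging, probe_bus
s=imaging.get_image("side"); t=imaging.get_image("top"); w=imaging.get_image("wrist")
print("stand side",cast(s,407.2,246,.075)); print("bore side",cast(s,204.8,167.6,.07))
m=[cast(s,130+x*.4,60+y*.4,.07)[:2] for x,y in((128,245),(233,229),(249,288),(138,308))]; print("bolts",np.mean(m,0))
print("bore pred in wrist",proj(w,(.46,.197,.07)))
g=cv2.cvtColor(t["image"],cv2.COLOR_RGB2GRAY)[195:235,400:455]
o=np.zeros((600,800,3),np.uint8); o[:400,:640]=w["image"]; o[410:590,:248]=cv2.resize(t["image"][195:235,400:455],(248,180)); o[410:590,300:548]=cv2.resize(t["image"][230:275,193:255],(248,180))
cv2.imwrite("pics/w2.png",o[:,:,::-1]); go(.46,.197,.272)
```

```text
stand side [ 0.54346936 -0.22344866  0.075     ]
bore side [0.45878422 0.19937989 0.07      ]
bolts [0.46133633 0.20210499]
bore pred in wrist (np.float64(216.3588656597947), np.float64(168.7607205676876))
4.75 [ 0.0076 -0.1074 -0.0015] [0.4797 0.0911 0.2706]
```

View pics/w2.png

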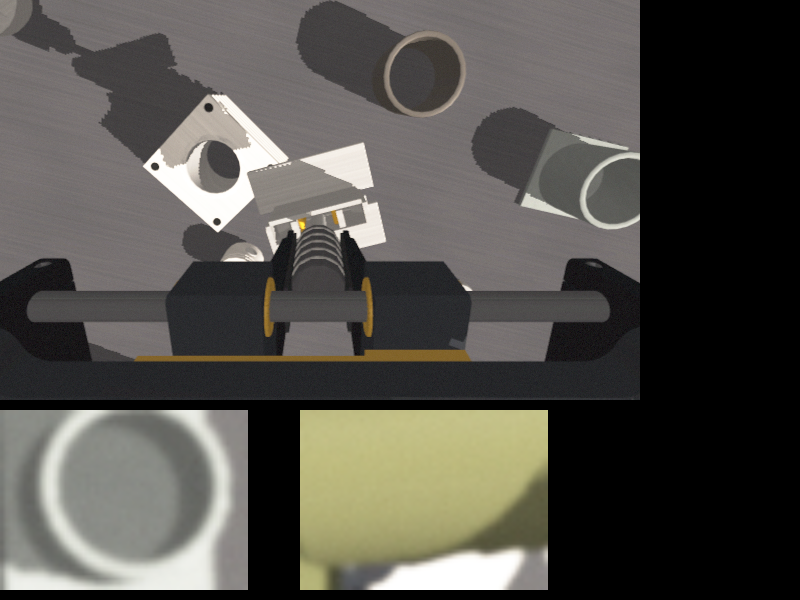

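The wrist view shows the bore rim centred near (214,165), with bolt holes at (208,107), (155,166) and (217,222). Now I'll fit these with the arm settled, along with the pipe rim from the top view.

{"op": "tcp_steps", "data": {
  "motion": [
    {},
    {}
  ],
  "quiet": true
}}

```text
ok
```

Run:
```python
from h import *
from station import bot, imaging, probe_bus
w=imaging.get_image("wrist"); t=imaging.get_image("top")
g=cv2.cvtColor(w["image"],cv2.COLOR_RGB2GRAY)
b=[]
for c in cv2.findContours((g<70).astype(np.uint8),cv2.RETR_LIST,cv2.CHAIN_APPROX_NONE)[0]:
    (x,y),r=cv2.minEnclosingCircle(c)
    if 2<r<8 and 120<x<290 and 90<y<240: b.append((x,y)); print((round(x),round(y)),r,cast(w,x,y,.07).round(4))
# bore rim: boundary of the bright face's hole
print("pred",proj(w,(.46,.197,.07)))
for z in (190,0): pass
gt=cv2.cvtColor(t["image"],cv2.COLOR_RGB2GRAY)
for th in (150,165,180):
  m=np.zeros_like(gt); m[190:240,395:460]=(gt[190:240,395:460]>th)
  for c in cv2.findContours(m,cv2.RETR_CCOMP,cv2.CHAIN_APPROX_NONE)[0]:
    if cv2.contourArea(c)>500: e=cv2.fitEllipse(c); print("pipe",th,np.round(e[0],1),np.round(e[1],1),cast(t,*e[0],.075).round(4))
go(.46,.197,.272)
```

```text
(209, 233) 2.0000998973846436 [0.3873 0.1916 0.07  ]
(216, 222) 2.9155757427215576 [0.4015 0.1866 0.07  ]
(154, 168) 3.3542017936706543 [0.4465 0.2602 0.07  ]
(206, 109) 4.031229019165039 [0.52  0.216 0.07 ]
(136, 102) 2.061652660369873 [0.5091 0.2852 0.07  ]
(133, 100) 2.0000998973846436 [0.5101 0.2888 0.07  ]
pred (np.float64(215.13230214608944), np.float64(170.1280586140471))
pipe 150 [428.1 215. ] [47.8 55.4] [ 0.5381 -0.219   0.075 ]
pipe 150 [430.1 211.1] [33.8 34.6] [ 0.5461 -0.2232  0.075 ]
pipe 165 [427.9 215.1] [46.6 54.2] [ 0.538  -0.2186  0.075 ]
pipe 165 [430.  211.2] [34.5 35.3] [ 0.546  -0.2231  0.075 ]
pipe 180 [427.9 215.2] [45.8 53.6] [ 0.5377 -0.2187  0.075 ]
pipe 180 [429.9 211.2] [35.4 36.1] [ 0.546  -0.2229  0.075 ]
5.05 [ 0.0067 -0.1083  0.0002] [0.4806 0.0905 0.2722]
```

Bore centre from the wrist bolts is (0.4607,0.2013); the side view agrees with it and the top view is within 5 mm. I'll use (0.4605,0.2005).

To row units: -0.112 m / 0.8 = -0.14, -0.08 m / 0.8 = -0.1.

```bash
python3 -c "
from h import *
go(.4605,.2005,.272)"
```

```text
5.05 [ 0.008  -0.1116  0.0002] [0.4806 0.0905 0.2722]
```

{"op": "tcp_steps", "data": {
  "motion": [
    {"x":0.0025,"y":-0.05},
    {"x":0.005,"y":-0.1},
    {"x":0.0075,"y":-0.14},
    {"x":0.0075,"y":-0.14},
    {"x":0.0075,"y":-0.14},
    {"x":0.0075,"y":-0.14}
  ]
}}

```text
time: 5.65
ee_pos: [0.4583, 0.2005, 0.2724]
ee_rot: [0.0, 0.992, 0.126, -0.0]
contact_force: [-0.1, 0.6, -2.0]
width: 0.0237
gripper_force: 45.0
```

```bash
python3 -c "
from h import *
go(.4605,.2005,.170)"
```

```text
5.65 [0.0021 0.0005 0.1024] [0.4583 0.2005 0.2724]
```

To row units: 0.1 m / 0.8 = 0.125, 0.08 m / 0.8 = 0.1.

{"op": "tcp_steps", "data": {
  "motion": [
    {"x":0.0025,"z":0.025},
    {"x":0.0025,"z":0.05},
    {"x":0.0025,"z":0.075},
    {"x":0.0025,"z":0.1},
    {"x":0.0025,"z":0.125},
    {"x":0.0025,"z":0.125},
    {"x":0.0025,"z":0.125}
  ]
}}

```text
time: 6.35
ee_pos: [0.4602, 0.201, 0.1726]
ee_rot: [0.0, 0.992, 0.126, -0.0]
contact_force: [0.9, -0.0, -2.0]
width: 0.0234
gripper_force: 45.0
```

Run:
```python
from h import *
go(.4605,.2005,.142)
from station import bot, imaging, probe_bus
s=imaging.get_image("side"); w=imaging.get_image("wrist")
o=np.zeros((600,800,3),np.uint8); o[:400,:400]=cv2.resize(s["image"][100:240,140:280],(400,400)); o[:400,400:]=cv2.resize(w["image"][80:320,200:440],(400,400))
cv2.imwrite("pics/c1.png",o[:400,:,::-1])
```

```text
6.35 [0.0001 0.0006 0.0306] [0.4602 0.201  0.1726]
```

View pics/c1.png

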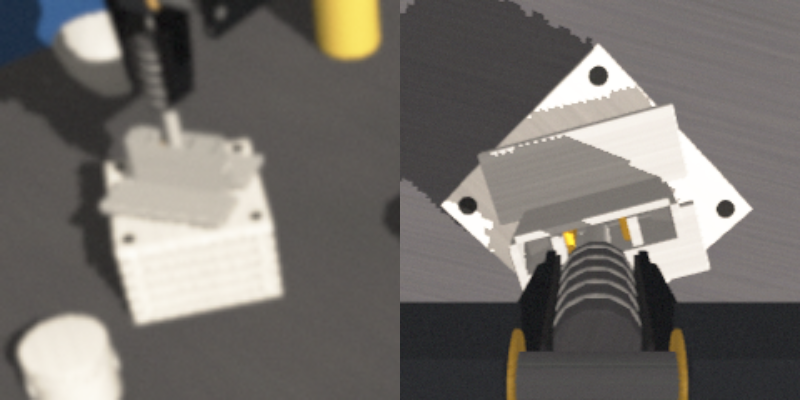

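The nose is in the bore with the plate just above the rim. The plate centre is near (596,203) and the bolt midpoint near (596,206), so it is well centred. Pushing.

To row units: 0.02 m / 0.8 = 0.025, 0.017 m / 0.8 = 0.0213.

{"op": "tcp_steps", "data": {
  "motion": [
    {"z":0.0063},
    {"z":0.0125},
    {"z":0.0175},
    {"z":0.0213},
    {"z":0.025},
    {"z":0.025}
  ]
}}

```text
time: 7.05
ee_pos: [0.4614, 0.2023, 0.1541]
ee_rot: [-0.0, 0.992, 0.127, 0.002]
contact_force: [1.8, 1.2, 3.5]
width: 0.0234
gripper_force: 45.0
```

{"op": "tcp_steps", "data": {
  "motion": [
    {"z":0.0038},
    {"z":0.0075},
    {"z":0.01},
    {"z":0.0113},
    {"z":0.0113}
  ]
}}

```text
time: 7.55
ee_pos: [0.4615, 0.2023, 0.1453]
ee_rot: [-0.0, 0.992, 0.127, 0.002]
contact_force: [1.8, -0.4, 4.5]
width: 0.0234
gripper_force: 45.0
```

To row units: 0.003 m / 0.8 = 0.0038, 0.002 m / 0.8 = 0.0025.

{"op": "tcp_steps", "data": {
  "motion": [
    {"z":0.0013},
    {"z":0.0025},
    {"z":0.0038},
    {"z":0.0038}
  ]
}}

```text
time: 7.95
ee_pos: [0.4615, 0.2023, 0.1424]
ee_rot: [-0.0, 0.992, 0.127, 0.002]
contact_force: [1.8, -0.4, 5.1]
width: 0.0231
gripper_force: 45.0
```

{"op": "tcp_steps", "data": {
  "motion": [
    {"z":0.0013},
    {"z":0.0025},
    {"z":0.0025}
  ]
}}

```text
time: 8.25
ee_pos: [0.4618, 0.2024, 0.1423]
ee_rot: [-0.0, 0.992, 0.127, 0.002]
contact_force: [-3.1, -1.2, 14.2]
width: 0.0233
gripper_force: 45.0
```

To row units: 0.002 m / 0.8 = 0.0025, 0.001 m / 0.8 = 0.0013.

{"op": "tcp_steps", "data": {
  "motion": [
    {"z":0.0013},
    {"z":0.0025},
    {"z":0.0025}
  ]
}}

```text
time: 8.55
ee_pos: [0.4621, 0.2025, 0.1422]
ee_rot: [-0.0, 0.992, 0.127, 0.002]
contact_force: [-6.5, -2.6, 21.6]
width: 0.0235
gripper_force: 45.0
```

To row units: -0.134 m / 0.8 = -0.1675, -0.11 m / 0.8 = -0.1375.

{"op": "tcp_steps", "data": {
  "motion": [
    {"z":-0.0075},
    {"z":-0.025},
    {"z":-0.05},
    {"z":-0.075},
    {"z":-0.1063},
    {"z":-0.1375},
    {"z":-0.1675},
    {"z":-0.1675}
  ]
}}

```text
time: 9.35
ee_pos: [0.4614, 0.2025, 0.2744]
ee_rot: [-0.001, 0.992, 0.127, 0.003]
contact_force: [0.6, 0.3, -2.2]
width: 0.0235
gripper_force: 45.0
```

{"op": "tcp_steps", "data": {
  "motion": [
    {},
    {}
  ]
}}

```text
time: 9.55
ee_pos: [0.4589, 0.2016, 0.2682]
ee_rot: [0.0, 0.992, 0.127, -0.002]
contact_force: [-0.0, 0.5, -2.4]
width: 0.0236
gripper_force: 45.0
```

Run:
```python
from h import *
go(.5443,-.2235,.272)
from station import bot, imaging, probe_bus
s=imaging.get_image("side"); w=imaging.get_image("wrist")
o=np.zeros((400,800,3),np.uint8); o[:,:400]=cv2.resize(s["image"][70:210,140:280],(400,400),interpolation=cv2.INTER_CUBIC); o[:,400:]=cv2.resize(w["image"][80:320,200:440],(400,400))
cv2.imwrite("pics/c2.png",o[:,:,::-1])
```

```text
9.55 [-0.0246  0.4329 -0.0037] [0.4589 0.2016 0.2682]
```

View pics/c2.png

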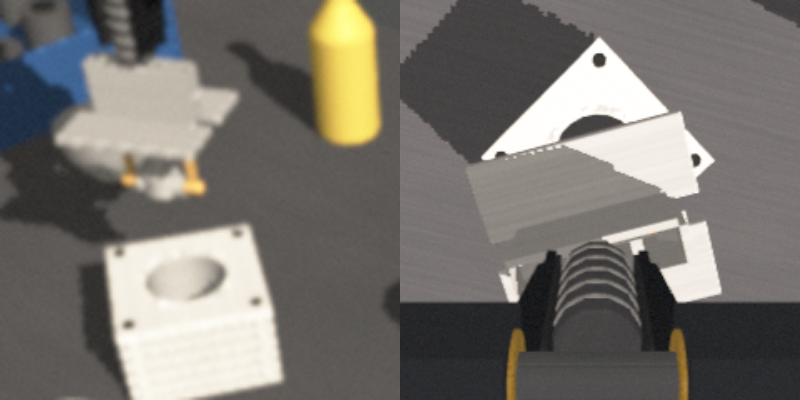

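The side view shows both gold plungers out at crop (129,180) and (193,187), and the plate high up by the handle. Carrying it back.

{"op": "tcp_steps", "data": {
  "motion": [
    {"x":-0.0013,"y":0.0375,"z":-0.0025},
    {"x":-0.005,"y":0.0938,"z":-0.0025},
    {"x":-0.0088,"y":0.1563,"z":-0.0025},
    {"x":-0.0125,"y":0.2188,"z":-0.0025},
    {"x":-0.0163,"y":0.2813,"z":-0.0025},
    {"x":-0.02,"y":0.3438,"z":-0.0025},
    {"x":-0.0238,"y":0.4063,"z":-0.0025},
    {"x":-0.0263,"y":0.4625,"z":-0.0025}
  ]
}}

```text
time: 10.45
ee_pos: [0.5324, -0.1637, 0.2711]
ee_rot: [-0.0, 0.992, 0.127, -0.001]
contact_force: [0.2, 0.1, -2.2]
width: 0.0235
gripper_force: 45.0
```

{"op": "tcp_steps", "data": {
  "motion": [
    {"x":-0.0025,"y":0.0375},
    {"x":-0.0038,"y":0.0625},
    {"x":-0.005,"y":0.0775},
    {"x":-0.005,"y":0.0775},
    {"x":-0.005,"y":0.0775},
    {"x":-0.005,"y":0.0775},
    {"x":-0.005,"y":0.0775}
  ]
}}

```text
time: 11.15
ee_pos: [0.5447, -0.2213, 0.2727]
ee_rot: [-0.0, 0.992, 0.128, 0.0]
contact_force: [-0.1, -0.2, -1.3]
width: 0.0239
gripper_force: 45.0
```

```bash
python3 -c "
from h import *
go(.5443,-.2235,.152)"
```

```text
11.15 [-0.001   0.002   0.1207] [ 0.5447 -0.2213  0.2727]
```

To row units: 0.119 m / 0.8 = 0.1488, 0.11 m / 0.8 = 0.1375.

{"op": "tcp_steps", "data": {
  "motion": [
    {"x":-0.0013,"y":0.0025,"z":0.025},
    {"x":-0.0013,"y":0.0025,"z":0.0563},
    {"x":-0.0013,"y":0.0025,"z":0.0875},
    {"x":-0.0013,"y":0.0025,"z":0.1125},
    {"x":-0.0013,"y":0.0025,"z":0.1375},
    {"x":-0.0013,"y":0.0025,"z":0.1488},
    {"x":-0.0013,"y":0.0025,"z":0.1488},
    {"x":-0.0013,"y":0.0025,"z":0.1488}
  ]
}}

```text
time: 11.95
ee_pos: [0.5447, -0.2246, 0.1544]
ee_rot: [0.0, 0.992, 0.127, 0.001]
contact_force: [0.7, 0.0, -2.2]
width: 0.0236
gripper_force: 45.0
```

{"op": "tcp_steps", "data": {
  "motion": [
    {"z":0.0025},
    {"z":0.005},
    {"z":0.0075},
    {"z":0.0075},
    {"z":0.0075}
  ]
}}

```text
time: 12.45
ee_pos: [0.5442, -0.2247, 0.1475]
ee_rot: [-0.0, 0.992, 0.127, -0.0]
contact_force: [0.0, 0.8, -1.5]
width: 0.0235
gripper_force: 45.0
```

To row units: 0.001 m / 0.8 = 0.0013.

{"op": "tcp_steps", "data": {
  "motion": [
    {"z":0.0013},
    {"z":0.0013},
    {"z":0.0013}
  ]
}}

```text
time: 12.75
ee_pos: [0.5444, -0.2248, 0.1474]
ee_rot: [0.0, 0.992, 0.127, 0.0]
contact_force: [-2.9, 0.2, 4.2]
width: 0.0232
gripper_force: 45.0
```

Run:
```python
from h import *
from station import bot, imaging, probe_bus
for i in range(3): print(probe_bus.state()["contact_force"].round(1)); s=imaging.get_image("side")
cv2.imwrite("pics/c3.png",cv2.resize(s["image"][170:310,340:480],(600,600),interpolation=cv2.INTER_CUBIC)[:,:,::-1])
```

```text
[-2.9  0.2  4.2]
[-2.7  1.6  4.6]
[-2.5  1.4  5.2]
```

View pics/c3.png

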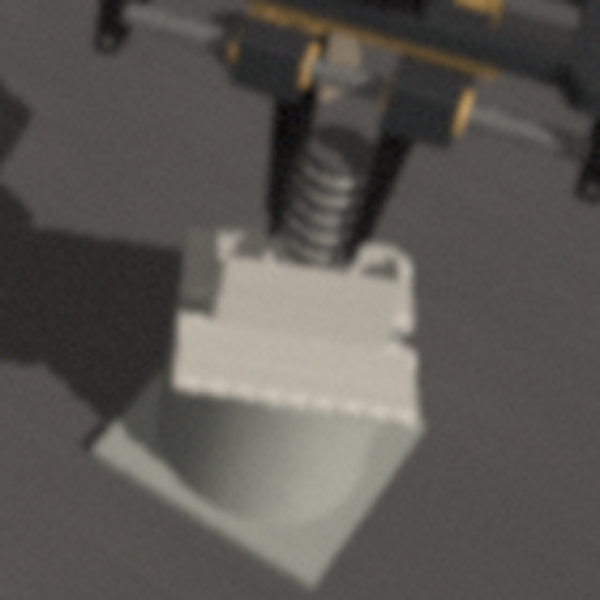

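The plate sits on the pipe rim (crop edge (180,385) to (420,425)), the gauge is upright and the force shows support. Opening and retreating straight up.

To row units: -0.001 m / 0.8 = -0.0013.

{"op": "tcp_steps", "data": {
  "motion": [
    {"z":-0.0013},
    {"z":-0.0013},
    {"z":-0.0013},
    {"z":-0.0013},
    {"z":-0.0013},
    {"z":-0.0013},
    {"z":-0.0013}
  ],
  "aperture": 0.06
}}

```text
time: 13.6
ee_pos: [0.5442, -0.2247, 0.1474]
ee_rot: [-0.0, 0.992, 0.127, -0.0]
contact_force: [0.2, 0.1, -0.3]
width: 0.0599
gripper_force: 0.0
```

{"op": "tcp_steps", "data": {
  "motion": [
    {"z":-0.0188},
    {"z":-0.05},
    {"z":-0.0875},
    {"z":-0.125},
    {"z":-0.1625},
    {"z":-0.1625},
    {"z":-0.1625}
  ]
}}

```text
time: 14.3
ee_pos: [0.5446, -0.2249, 0.2793]
ee_rot: [0.001, 0.992, 0.127, 0.001]
contact_force: [1.0, 0.1, -0.4]
width: 0.0599
gripper_force: 0.0
```

Run:
```python
from h import *
from station import bot, imaging, probe_bus
s=imaging.get_image("side"); t=imaging.get_image("top")
o=np.zeros((500,800,3),np.uint8); o[:,:500]=cv2.resize(s["image"][170:310,340:480],(500,500)); o[:300,500:]=cv2.resize(t["image"][170:260,385:475],(300,300))
cv2.imwrite("pics/c4.png",o[:,:,::-1]); print(proj(s,(.5443,-.2245,.17)))
```

```text
(np.float64(418.80657249188437), np.float64(203.4705079170663))
```

View pics/c4.png

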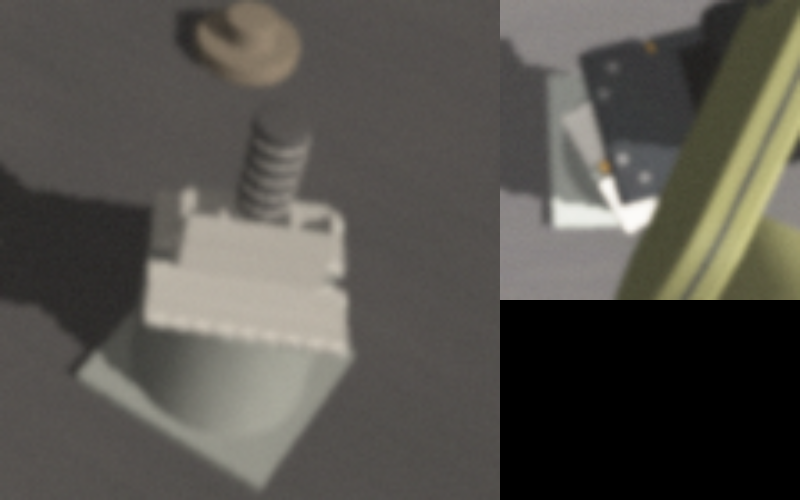

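The gauge hangs free and upright: its handle top is at px (419,205), against a predicted (418.8,203.5) with the plate fully up. The gripper is clear, so I'm handing in.

```bash
python3 -c "
from station import bot, imaging, probe_bus
print(bot.close_job())"
```

```text
the job is handed in; nothing more can be done
None
```

The gauge went into the finned cylinder until the plate reached its end stop, came out with both plungers out, and hangs upright in the pipe stand with the plate fully up; handed in at about 14.4 s, verdict not shown.

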